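# Couple a hitch head onto its ball and latch it

## Robot

A 6-joint arm with a two-finger parallel gripper is mounted at the origin on a cart in front of the work surface, level with it; the furniture and walls round the work are solid. World frame = base frame: x ahead of the robot, y to its left, z up, the work surface at z = 0. Lengths are in m, angles in degrees, forces in N, time in s.
With the tool pointing down it reaches from about 0.275 to 0.875 m from the base axis. Payload 12.5 kg.
Tool frame: the origin (TCP) lies at the very end of the fingers, on their centre line; the grasp point (between the pads) lies 19 mm behind it; z points along the fingers, y is the line along which they close (so a half turn about z gives the same grasp; the last joint's range is limited). The gripper opens to 85 mm and grips with 20 to 120 N. Pads are 22 mm wide; open, the fingers measure 114 mm over their backs; the gripper's body (76 mm by 85 mm) begins 54 mm behind the grasp point. The pads swing forward as they close: fully open they stand 13 mm farther back than shut.
Start: joints at [-68.617, 20.094, 94.641, -0, 65.266, -4.847], TCP at [0.243, -0.493, 0.231] pointing down, gripper open.
Joint ranges: [-157.81, 157.81], [-45, 120.19], [0.68, 151.7], [-89.99, 269.99], [4.06, 180], [-164.3, 164.3]. Speed limits (degrees/s): [127.2, 127.2, 159.86, 180, 180, 180].

## Interface

Orientations are given as [roll, pitch, yaw] about the fixed x, y, z axes, in that order (R = Rz(yaw) Ry(pitch) Rx(roll)).
In Python, from bench import ctrl gives the robot as it stands.
- The arm moves only by the tool carry_out, never from a script. Its argument "targets" is a list of rows, each an object of numbers: "dx", "dy", "dz": the shift along the tool's x, y, z in m; "twist": the turn about the tool's z in degrees; "hand": the opening, from -1 (shut) to 1 (fully open). A call has 1 to 5 rows; each row shifts and turns the commanded pose from where the row before left it, along the tool's axes as they then stand; what a row does not reach is not made up. A row lasts 1/8 s, in which the tool goes at most 62.5 mm and 10.7 degrees, less where a joint would pass 70% of its speed; a pose out of reach is approached as far as the arm can. A call is refused whole if a number of a shift passes 0.0625 or a number of a turn 10.7, either way. A call with a gripper value outside its range is refused whole. The fingers move at their own pace and stop on an object; the grip force is fixed at half the most. Time passes only in rows, so rows that do not move let the fingers close. It gives the time, the measured TCP pose, the force, the opening and the grip force at its end, in the units of the state.
- ctrl.get_obs(): the state, without advancing time (a new reading comes with each control period).
- ctrl.camera(name): name is "side" or "top" or "wrist"; returns (picture, depth): 384x512x3 uint8, blue, green, red; 384x512 float32, m along the optical axis (not along the pixel's ray), 0 where there is no reading.
- ctrl.camera_info(name): a dict with "mtx" (3x3 intrinsics, pixels), "D" ([k1, k2, p1, p2, k3] as OpenCV has them; the pictures are not rectified), "extrinsics" (4x4, takes a point from camera to world coordinates). Camera axes: x right, y down, z forward; pixel columns grow to the right and rows downward; lengths in m; the calibration is good to about 2 mm. A picture is of the moment at which its call begins: read the wrist's pose just before it. camera_info takes no time and is no camera call; for the wrist camera it gives the pose at the moment of the call.
- ctrl.sign_off(): hands the job in; it is judged then, once.
The state is a dict: "time": time; "joint_positions": joint angles; "joint_vel": joint speeds; "joint_torque": joint torques, N m; "eef_pos": TCP position; "orientation": TCP orientation; "contact_force": force on the tool from outside, world axes, zero at the start; "torque": the same for the moment, N m; "finger_gap": opening from 0.0 (shut) to 1.0 (fully open); "grasp_force": force on a finger pad.
Only numpy, scipy, OpenCV 4.12 (cv2) and the standard library are available. Lean on these libraries where they do the work, as an engineer would, in place of code of your own. Each camera call takes 0.05 s, during which the arm holds its last target. There are 200 camera calls.

## Task

Fit-check the repaired trailer hitch coupler: pick it up, lower its socket over the steel ball of the blue bench stand and push it down slowly, firmly but without forcing it, until the ball is fully home past its spring catches; then press the red latch lever down flat until it is fully locked. Leave the coupler sitting upright and latched on the ball, and do not disturb the jar, the bottle or the tin.

Things in the scene. Friction and masses are not known exactly. Their poses are not given: they have to be found in the camera images.
- coupler: loose grey hitch coupler head, 0.45 to 0.7 kg, standing on its round skirt. Origin: centre of the skirt's underside, z up, x to the front, away from the drawbar stub. Housing 55 mm across, 49 mm high, open below. The square stub (34 mm wide, 6 to 40 mm high) runs back to x = -76 mm. Its own weight does not seat it on the ball, and it may face any way on it.
- grip (a point): grip point on the coupler, 32 mm above its origin on the bore's axis, axes as the coupler's. Two flat cheeks, outer faces at y = +-28 mm (56 mm apart), 36 mm long in x, 9 to 43 mm above the origin, end below on ledges that stick out 6 mm more (0 to 9 mm high) for the fingertips to bear on: grip across the cheeks, so that the push goes straight down over the ball.
- socket (a point): where the ball's centre is when fully home, 23.2 mm above the coupler's origin. Bore 38.4 mm wide, mouth flared to 48 mm. Two sprung catches in its sides meet the ball 15 mm before it is home; 10 to 22 N of push, mostly in the next 7 mm, takes it past them (let go before that, it stands up on them); then little push, until the pad in the roof lands hard on the ball: home.
- socket_pad: yellow plastic pad, 37 mm across, in the roof of the socket, hidden from outside; origin: centre of its underside, 41.2 mm above the coupler's origin. It rests on top of the ball when the ball is home. More than 65 N between the two dents it: push no faster than about 15 mm/s, as it jumps home past the catches, and once past them stop at about 20 N.
- lever (a joint): latch lever on top of the coupler, rad: 0 = raised 43 degrees (open), 0.75 = flat (locked, end stop); starts at 0 to 0.12. Stays where left. Hinge pin along y at x = -28 mm, z = 56 mm of the coupler; arm 45 mm long to +x. It drives a tongue under the ball, which has room only if the ball is home within about 1 mm; else the lever jams part way.
- lever_pad (a point): middle of the top of the red thumb pad (18 x 22 mm), 40 mm from the hinge pin; 61 mm above the coupler's origin when locked. Press straight down on the lever over the bore's axis (28 mm from the pin; this does not tip the coupler): 6 to 10 N moves it, it slides under the finger as it turns, and stops hard at the end.
- ball_stand: blue foot plate 110 x 90 x 10 mm, bolted to the bench, with a steel ball 36 mm across, upright over its centre on a stud. Origin: centre of the plate's underside. The stud was screwed up by hand: the ball's centre is 58 to 88 mm above the origin, another height each time and not measured; it does not yield. Round flange, 60 mm across, its top 24 mm below the ball's centre.
- stand_axis (a point): point on the ball's upright axis, 34.8 mm above the stand's origin. The origin of a coupler that is fully home is 0 to 30 mm above it, 0.8 mm clear of the stud's flange, which keeps it from leaning over.
- jar: empty clear jar, 52 mm wide, 43 mm high, bystander beside the stand; origin at the centre of its underside
- dropper: small green dropper bottle, 25 mm wide, 67 mm high, bystander beside the stand; origin at the centre of its underside
- tin: low open tin of screws, 58 mm wide, 22 mm high, bystander beside the coupler; origin at the centre of its underside
Mind the look-alikes: they are no part of the job. What is shaped like the coupler but purple is not meant.

How it is judged:
By the outcome, as a careful person would: the job done as asked, in the order asked, and still so for the second after the job is handed in, with the robot touching nothing.
It also fails if it takes over 72 s, if anything falls off the work surface, if the arm or the gripper's body presses on something with over 40 N, if the wrist force passes 120 N, or if a joint passes its speed limit or range.

## Working session

There is one attempt and no reset: what is moved stays moved. The work goes in short steps, Python scripts to look and compute and a tool call to move; the robot and the scene stay as the last step left them, time stands still between calls to the robot, and variables do not carry over. Pictures are saved under pics/ and viewed, at most 10 in all, crops included, and the job is handed in when it is done.

Besides the shell and the picture viewer there is one more tool, called after ">>>" as name(argument=value, ...), one argument or row to a line, values as JSON. carry_out: Moves the arm, as the interface text tells. Its arguments: {"type":"object","properties":{"targets":{"type":"array","items":{"type":"object","properties":{"dx":{"type":"number"},"dy":{"type":"number"},"dz":{"type":"number"},"twist":{"type":"number"},"hand":{"type":"number"}}}}},"required":["targets"]}

```bash
ls; mkdir -p pics; cat > h.py <<'E'
import numpy as np, cv2
from bench import ctrl
def grab(n):
    i=ctrl.camera_info(n); p,d=ctrl.camera(n); return p,d,np.array(i["mtx"]),np.array(i["D"]),np.array(i["extrinsics"])
def rays(uv,K,D,T):
    u=cv2.undistortPoints(np.float64(uv).reshape(-1,1,2),K,D).reshape(-1,2)
    return (T[:3,:3]@np.c_[u,np.ones(len(u))].T).T
def onplane(uv,z,K,D,T):
    r=rays(uv,K,D,T); o=T[:3,3]; return o+r*((z-o[2])/r[:,2])[:,None]
def cloud(d,K,D,T):
    v,u=np.indices(d.shape); r=rays(np.c_[u.ravel(),v.ravel()],K,D,T)
    return (T[:3,3]+r*d.reshape(-1,1)).reshape(d.shape+(3,))
E
python3 - <<'E'
from h import *
o=ctrl.get_obs();print(o)
for n in("top","side"):
    p,d,K,D,T=grab(n); cv2.imwrite(f"pics/{n}.png",p); np.savez(f"{n}.npz",p=p,d=d,K=K,D=D,T=T); print(n,T.round(3).tolist(),K[0,0])
a=[cv2.imread(f"pics/{n}.png") for n in("top","side")]
E
```

```text
pics
{'time': 0.0, 'joint_positions': array([-6.86168065e+01,  2.01242086e+01,  9.46777724e+01, -3.42297539e-04,
        6.52683551e+01, -4.84729650e+00]), 'joint_vel': array([ 0.03463089, -0.00370421,  0.07118875, -0.00410816, -0.005025  ,
        0.08511968]), 'joint_torque': array([-1.00427762e-03, -5.06106913e+01, -2.91407812e+01, -9.04842409e-05,
        4.57974267e-03, -1.85691965e-05]), 'eef_pos': array([ 0.24298356, -0.49302493,  0.23075421]), 'orientation': array([-1.79929889e+02, -5.63381393e-03,  2.62306299e+01]), 'contact_force': array([0.6394417 , 0.54011178, 0.11990936]), 'torque': array([0.00704277, 0.06439725, 0.01710109]), 'grasp_force': 0.0, 'finger_gap': 0.9996514321061315}
top [[0.023, -0.999, 0.044, 0.461], [-1.0, -0.023, 0.008, 0.033], [-0.007, -0.045, -0.999, 1.107], [0.0, 0.0, 0.0, 1.0]] 411.87895101651986
side [[-0.837, -0.29, 0.464, 0.066], [-0.547, 0.47, -0.693, 0.728], [-0.017, -0.834, -0.552, 0.599], [0.0, 0.0, 0.0, 1.0]] 405.5535580890295
```

View pics/top.png

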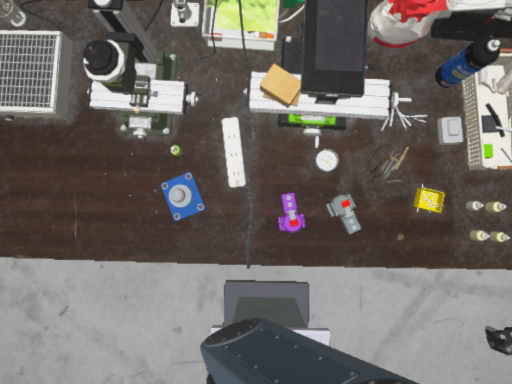

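View pics/side.png

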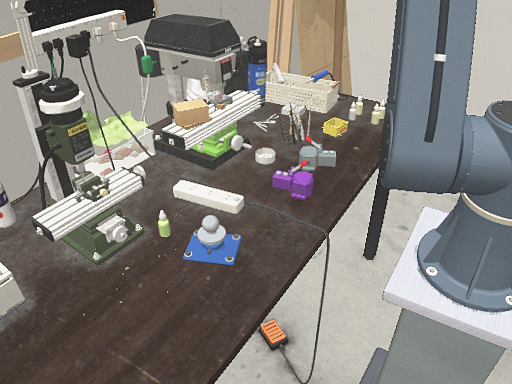

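The top view shows the grey coupler at (345,213), its purple look-alike at (291,213), the stand at (182,196), the dropper at (176,150) and a round white item, probably the tin, at (327,160). I can't see the jar yet. The grey one is meant, because the task rules out purple. I'll enlarge to confirm.

```bash
python3 - <<'E'
from h import *
p=np.load("top.npz")["p"]; s=np.load("side.npz")["p"]
f=lambda a:cv2.resize(a,(400,300),interpolation=cv2.INTER_CUBIC)
cv2.imwrite("pics/c1.png",np.vstack([np.hstack([f(p[165:252,287:403]),f(p[135:237,116:252])]),np.hstack([f(s[120:210,240:360]),f(s[180:288,130:274])])]))
for n in("top","side"):
    z=np.load(n+".npz"); C=cloud(z["d"],z["K"],z["D"],z["T"])
    for u,v in ([(345,213),(291,213),(182,196),(176,150),(327,160),(260,150)] if n=="top" else [(310,158),(211,222),(265,156)]):
        print(n,u,v,C[v,u].round(3))
E
```

```text
top 345 213 [ 0.465 -0.183  0.059]
top 291 213 [ 0.462 -0.045  0.061]
top 182 196 [0.499 0.23  0.078]
top 176 150 [0.618 0.254 0.051]
top 327 160 [ 0.606 -0.142  0.014]
top 260 150 [0.63  0.037 0.004]
side 310 158 [ 0.468 -0.156  0.038]
side 211 222 [0.489 0.25  0.085]
side 265 156 [ 0.605 -0.143  0.009]
```

View pics/c1.png

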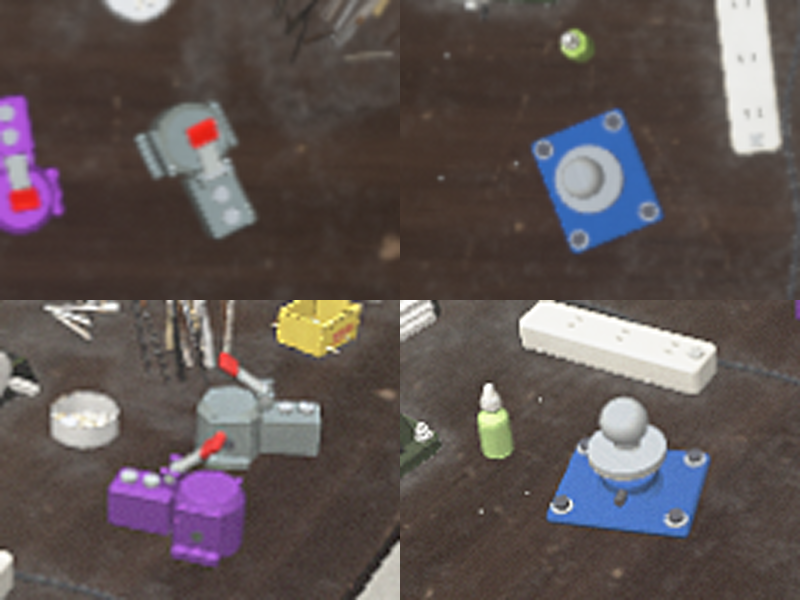

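The crops confirm it: the grey coupler has its red lever raised, its front points up-left in the top view, and its stub runs down-right. The purple one is the decoy, and the white round item holding screws is the tin. The clear jar still isn't visible, so I'll check depth around the stand.

```bash
cat >> h.py <<'E'
def circ(P):
    A=np.c_[2*P,np.ones(len(P))]; s=np.linalg.lstsq(A,(P**2).sum(1),rcond=None)[0]; return s[0],s[1],np.sqrt(s[2]+s[0]**2+s[1]**2)
def sphere(P,r):
    from scipy.optimize import least_squares
    return least_squares(lambda c:np.linalg.norm(P-c,axis=1)-r,P.mean(0)-[0,0,.01],loss="soft_l1",f_scale=.001).x
E
python3 - <<'E'
from h import *
for n in("top","side"):
    z=np.load(n+".npz"); C=cloud(z["d"],z["K"],z["D"],z["T"]); p=z["p"]
    hsv=cv2.cvtColor(p,cv2.COLOR_BGR2HSV)
    near=np.linalg.norm(C[...,:2]-[.47,-.18],axis=2)<.1
    m=near&(C[...,2]>.012)&(C[...,2]<.11)
    red=m&(hsv[...,1]>150)&((hsv[...,0]<8)|(hsv[...,0]>172))
    P=C[m]; print(n,m.sum(),"red",C[red].mean(0).round(4),C[red].max(0).round(3))
    t=m&(abs(C[...,2]-.049)<.005)&~red
    print(" top49",C[t].mean(0).round(4), C[t].min(0).round(3),C[t].max(0).round(3))
    s=m&(abs(C[...,2]-.040)<.004); print(" stub40",s.sum(),C[s].mean(0).round(4))
    if n=="top":
        mm=(m*255).astype(np.uint8); r=cv2.minAreaRect(np.argwhere(mm)[:,::-1].astype(np.float32)); print(r)
    # stand
    near=np.linalg.norm(C[...,:2]-[.497,.235],axis=2)<.2
    b=near&(hsv[...,0]>100)&(hsv[...,0]<125)&(hsv[...,1]>140); b=b&(np.linalg.norm(C[...,:2]-[.497,.235],axis=2)<.09)
    P=onplane(np.argwhere(b)[:,::-1],.01,z["K"],z["D"],z["T"])[:,:2]; print(" plate",cv2.minAreaRect((P*1000).astype(np.float32)))
    h=near&(C[...,2]>.06)&(C[...,2]<.12)&(np.linalg.norm(C[...,:2]-[.497,.235],axis=2)<.04)
    if h.sum()>10: print(" ball",h.sum(),C[h].max(0).round(4),sphere(C[h],.018).round(4))
    # unknown stuff
    k=near&(C[...,2]>.015)&(np.linalg.norm(C[...,:2]-[.497,.235],axis=2)>.06)
    nn,l,st,ce=cv2.connectedComponentsWithStats(k.astype(np.uint8))
    for i in range(1,nn):
        if st[i,4]>8: print("  blob",ce[i].round(),st[i,4],np.median(C[l==i],0).round(3),C[l==i].max(0).round(3))
E
```

```text
top 684 red [ 0.4897 -0.1781  0.0853] [ 0.498 -0.167  0.092]
 top49 [ 0.4803 -0.18    0.0477] [ 0.422 -0.218  0.044] [ 0.512 -0.149  0.053]
 stub40 243 [ 0.451  -0.1952  0.0403]
((345.70001220703125, 213.40000915527344), (39.80200958251953, 23.25510597229004), 63.43495178222656)
 plate ((501.002197265625, 241.76470947265625), (108.56966400146484, 88.6435775756836), 23.46042823791504)
 ball 161 [0.5187 0.2582 0.0916] [0.5013 0.2417 0.0707]
  blob [163. 129.] 45 [0.68  0.296 0.02 ] [0.688 0.318 0.033]
  blob [142. 135.] 62 [0.657 0.342 0.053] [0.665 0.356 0.067]
  blob [234. 163.] 778 [0.591 0.104 0.027] [0.668 0.133 0.034]
  blob [176. 150.] 84 [0.62  0.257 0.039] [0.634 0.271 0.069]
  blob [164. 185.] 14 [0.529 0.291 0.016] [0.535 0.296 0.018]
side 660 red [ 0.4861 -0.1748  0.0833] [ 0.496 -0.167  0.089]
 top49 [ 0.4771 -0.1774  0.0475] [ 0.424 -0.215  0.044] [ 0.507 -0.153  0.053]
 stub40 163 [ 0.4533 -0.1818  0.0398]
 plate ((496.7108154296875, 245.58914184570312), (107.6419906616211, 92.68824768066406), 23.421541213989258)
 ball 235 [0.513  0.2599 0.0913] [0.4995 0.241  0.0716]
  blob [216. 197.] 734 [0.588 0.113 0.026] [0.672 0.14  0.031]
  blob [163. 222.] 198 [0.616 0.266 0.038] [0.63  0.276 0.067]
  blob [126. 230.] 243 [0.655 0.34  0.048] [0.686 0.36  0.067]
  blob [188. 252.] 16 [0.527 0.291 0.017] [0.53  0.296 0.019]
```

>>> carry_out(
  targets=[
    {"dx":0.055,"dy":-0.02},
    {"dx":0.055,"dy":-0.025},
    {"dx":0.055,"dy":-0.025},
    {"dx":0.055,"dy":-0.025},
    {"dx":0.055,"dy":-0.02},
  ],
)

```text
schema error: expected keys dx, dy, dz, twist, hand
```

>>> carry_out(
  targets=[
    {"dx":0.057,"dy":-0.03,"dz":0,"twist":0,"hand":1},
    {"dx":0.057,"dy":-0.03,"dz":0,"twist":0,"hand":1},
    {"dx":0.057,"dy":-0.03,"dz":0,"twist":0,"hand":1},
    {"dx":0.057,"dy":-0.03,"dz":0,"twist":0,"hand":1},
    {"dx":0.057,"dy":-0.03,"dz":0,"twist":0,"hand":1},
  ],
)

```text
time: 0.72
eef_pos: [0.4277, -0.2388, 0.2313]
orientation: [180.0, 0.0, 26.2]
contact_force: [1.7, 0.4, -0.1]
finger_gap: 0.999
grasp_force: 0.0
```

```bash
python3 - <<'E'
from h import *
o=ctrl.get_obs();print(o["time"],o["eef_pos"],o["orientation"])
p,d,K,D,T=grab("wrist"); cv2.imwrite("pics/w1.png",p); np.savez("w1.npz",p=p,d=d,K=K,D=D,T=T); print(T.round(3),K[0,0])
E
```

```text
0.725 [ 0.427663   -0.23876045  0.23125014] [1.79999019e+02 1.75506771e-03 2.62201305e+01]
[[ 0.442 -0.86  -0.255  0.492]
 [-0.897 -0.423 -0.128 -0.205]
 [ 0.002  0.286 -0.958  0.374]
 [ 0.     0.     0.     1.   ]] 314.58404409081635
```

View pics/w1.png

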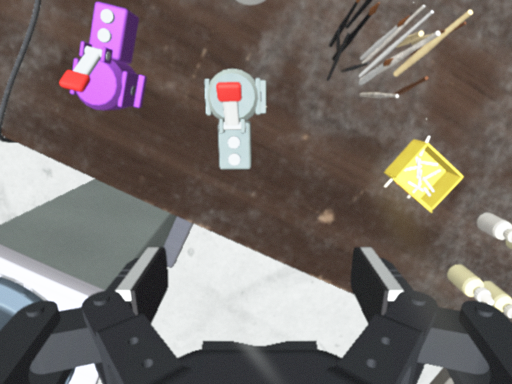

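The wrist view shows the coupler housing at (235,95), its ledges at (208,97) and (262,97), and the stub running down to (234,168). Next I'll measure it from the depth.

```bash
cat > mc.py <<'E'
from h import *
def meas(z):
    C=cloud(z["d"],z["K"],z["D"],z["T"]); hsv=cv2.cvtColor(z["p"],cv2.COLOR_BGR2HSV)
    near=(np.linalg.norm(C[...,:2]-[.475,-.18],axis=2)<.085)
    red=(hsv[...,1]>150)&((hsv[...,0]<8)|(hsv[...,0]>172))
    s=near&(abs(C[...,2]-.040)<.0035)&~red; S=C[s][:,:2]
    t=near&(abs(C[...,2]-.049)<.0035)&~red; H=C[t][:,:2]
    n,l,st,ce=cv2.connectedComponentsWithStats(s.astype(np.uint8)); i=1+np.argmax(st[1:,4]); S=C[l==i][:,:2]
    rs=cv2.minAreaRect((S*1000).astype(np.float32)); print("stub",len(S),rs)
    cs=[c for c in cv2.findContours(t.astype(np.uint8),cv2.RETR_EXTERNAL,cv2.CHAIN_APPROX_NONE)[0]]
    c=max(cs,key=cv2.contourArea); B=np.array([C[v,u,:2] for u,v in c[:,0]])
    print("top circ",len(H),cv2.minEnclosingCircle((B*1000).astype(np.float32)))
    g=near&(abs(C[...,2]-.009)<.0025)
    n,l,st,ce=cv2.connectedComponentsWithStats(g.astype(np.uint8))
    L=[(st[k,4],ce[k].round(1),C[l==k].mean(0).round(4)) for k in range(1,n) if st[k,4]>15]; print("ledges",L)
    R=C[near&red]; print("red",R.mean(0).round(4),R.max(0).round(4))
E
python3 - <<'E'
from mc import *
meas(np.load("w1.npz"))
E
```

```text
stub 1029 ((439.25537109375, -202.54998779296875), (50.46986389160156, 34.040443420410156), 26.204042434692383)
top circ 1213 ((484.7041931152344, -179.53427124023438), 25.130048751831055)
ledges [(np.int32(154), array([263.1,  96. ]), array([ 0.4995, -0.2075,  0.0093]))]
red [ 0.4878 -0.1785  0.0857] [ 0.4982 -0.1669  0.3742]
```

```bash
python3 - <<'E'
from h import *
z=np.load("w1.npz");C=cloud(z["d"],z["K"],z["D"],z["T"])
for sl in [(slice(235,330),slice(120,185)),(slice(235,330),slice(340,410))]:
    P=C[sl].reshape(-1,3);P=P[(P[:,2]>.2)&(P[:,2]<.33)]; 
    d=P-[.427663,-.23876,.23125]; a=np.deg2rad(26.22)
    x=d[:,0]*np.cos(a)+d[:,1]*np.sin(a); y=d[:,0]*np.sin(a)-d[:,1]*np.cos(a)
    i=d[:,2]<np.percentile(d[:,2],15)
    print(len(P),np.percentile(d[:,2],[0,1,5,50]).round(4),x[i].min(),x[i].max(),y[i].min(),y[i].max())
E
```

```text
3211 [0.0128 0.015  0.0187 0.0397] -0.01077997048009032 0.012113378927468924 -0.0573618350767552 -0.04307646025586906
3753 [0.0129 0.0155 0.0191 0.0424] -0.011248976047622525 0.012384268026765169 0.04096675816222582 0.055082495783443944
```

>>> carry_out(
  targets=[
    {"dx":0.039,"dy":-0.014,"dz":0.02,"twist":0,"hand":1},
    {"dx":0.039,"dy":-0.014,"dz":0.03,"twist":0,"hand":1},
  ],
)

```text
time: 1.02
eef_pos: [0.4856, -0.1801, 0.1812]
orientation: [179.9, -0.1, 26.2]
contact_force: [0.1, -1.0, -0.7]
finger_gap: 0.997
grasp_force: 0.0
```

>>> carry_out(
  targets=[
    {"dx":-0.0005,"dy":-0.0005,"dz":0.045,"twist":0,"hand":1},
    {"dx":0,"dy":0,"dz":0.045,"twist":0,"hand":1},
    {"dx":0,"dy":0,"dz":0.04,"twist":0,"hand":1},
    {"dx":0,"dy":0,"dz":0.02,"twist":0,"hand":1},
    {"dx":0,"dy":0,"dz":0.007,"twist":0,"hand":1},
  ],
)

```text
time: 1.65
eef_pos: [0.4831, -0.1805, 0.0231]
orientation: [-179.9, 0.1, 26.2]
contact_force: [-0.7, 0.4, 1.1]
finger_gap: 0.998
grasp_force: 0.0
```

```bash
python3 - <<'E'
from h import *
p,d,K,D,T=grab("wrist"); s=grab("side")[0]
cv2.imwrite("pics/g1.png",np.vstack([np.hstack([cv2.resize(p,(400,300)),cv2.resize(s[100:220,240:400],(400,300),interpolation=cv2.INTER_CUBIC)])]))
o=ctrl.get_obs();print(o["eef_pos"],o["contact_force"])
E
```

```text
[ 0.48359248 -0.18071018  0.02404392] [-0.20432547 -0.09889041  1.38776605]
```

View pics/g1.png

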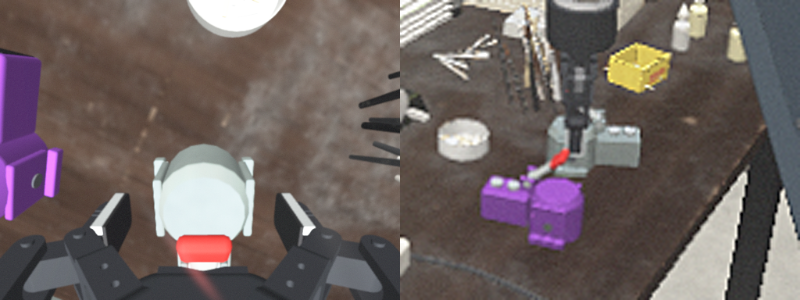

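The wrist view shows the coupler centred between the open fingers. The red pad at (205,250) sits just under the gripper body with no contact. The side view shows the fingers straddling the coupler.

>>> carry_out(
  targets=[
    {"dx":0.001,"dy":0,"dz":0.002,"twist":0,"hand":1},
    {"dx":0,"dy":0,"dz":0.002,"twist":0,"hand":1},
  ],
)

```text
time: 2.0
eef_pos: [0.4851, -0.1805, 0.0209]
orientation: [179.9, -0.0, 26.2]
contact_force: [-0.3, -0.1, 0.2]
finger_gap: 1.001
grasp_force: 0.0
```

>>> carry_out(
  targets=[
    {"dx":0,"dy":0,"dz":0,"twist":0,"hand":-1},
    {"dx":0,"dy":0,"dz":0,"twist":0,"hand":-1},
    {"dx":0,"dy":0,"dz":0,"twist":0,"hand":-1},
    {"dx":0,"dy":0,"dz":0,"twist":0,"hand":-1},
    {"dx":0,"dy":0,"dz":0,"twist":0,"hand":-1},
  ],
)

```text
time: 2.62
eef_pos: [0.4848, -0.1804, 0.0209]
orientation: [180.0, -0.0, 26.2]
contact_force: [-1.5, 1.1, 6.4]
finger_gap: 0.642
grasp_force: 63.6
```

>>> carry_out(
  targets=[
    {"dx":0,"dy":0,"dz":-0.01,"twist":0,"hand":-1},
    {"dx":0,"dy":0,"dz":-0.04,"twist":0,"hand":-1},
    {"dx":0,"dy":0,"dz":-0.05,"twist":0,"hand":-1},
    {"dx":0,"dy":0,"dz":-0.05,"twist":0,"hand":-1},
    {"dx":0,"dy":0,"dz":0,"twist":0,"hand":-1},
  ],
)

```text
time: 3.25
eef_pos: [0.486, -0.1809, 0.1737]
orientation: [179.7, -0.2, 26.2]
contact_force: [0.2, -0.5, -7.2]
finger_gap: 0.639
grasp_force: 68.0
```

```bash
python3 - <<'E'
from h import *
p,d,K,D,T=grab("wrist"); s=grab("side")[0]
np.savez("w2.npz",p=p,d=d,K=K,D=D,T=T)
cv2.imwrite("pics/g2.png",np.hstack([cv2.resize(p,(400,300)),cv2.resize(s[60:180,240:400],(400,300),interpolation=cv2.INTER_CUBIC)]))
o=ctrl.get_obs();print(o["eef_pos"],o["contact_force"])
C=cloud(d,K,D,T); hsv=cv2.cvtColor(p,cv2.COLOR_BGR2HSV)
red=(hsv[...,1]>150)&((hsv[...,0]<8)|(hsv[...,0]>172)); P=C[red]-o["eef_pos"]; print("red",np.median(P,0),np.percentile(P[:,2],[2,98]))
t=C[170:300,190:330].reshape(-1,3)-o["eef_pos"]; h,e=np.histogram(t[:,2],np.arange(-.02,.06,.002)); print([(round(a,3),b) for a,b in zip(e,h) if b>100])
E
```

```text
[ 0.4839777  -0.17996688  0.16963343] [-0.53154204  0.40783527 -6.87344333]
red [0.00840078 0.00569652 0.06856771] [-0.08701683  0.07201181]
[(np.float64(-0.014), np.int64(108)), (np.float64(-0.012), np.int64(119)), (np.float64(-0.01), np.int64(183)), (np.float64(-0.008), np.int64(294)), (np.float64(-0.006), np.int64(109)), (np.float64(-0.004), np.int64(117)), (np.float64(-0.002), np.int64(144)), (np.float64(-0.0), np.int64(125)), (np.float64(0.002), np.int64(132)), (np.float64(0.004), np.int64(142)), (np.float64(0.006), np.int64(157)), (np.float64(0.008), np.int64(153)), (np.float64(0.01), np.int64(149)), (np.float64(0.012), np.int64(189)), (np.float64(0.014), np.int64(193)), (np.float64(0.016), np.int64(196)), (np.float64(0.018), np.int64(185)), (np.float64(0.02), np.int64(216)), (np.float64(0.022), np.int64(321)), (np.float64(0.024), np.int64(800)), (np.float64(0.026), np.int64(1515)), (np.float64(0.028), np.int64(790)), (np.float64(0.03), np.int64(1791)), (np.float64(0.032), np.int64(5029)), (np.float64(0.034), np.int64(133))]
```

View pics/g2.png

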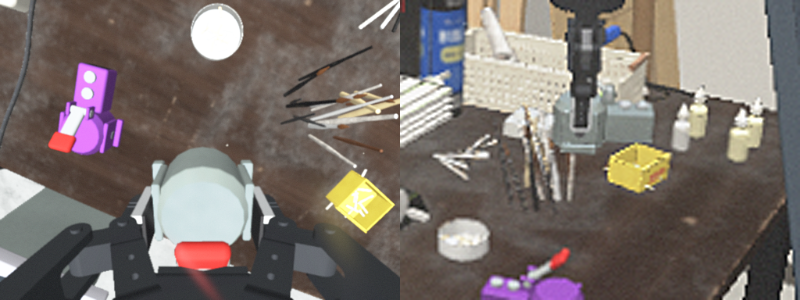

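Lift is good: the coupler is level in the grip, the red lever at (203,255) is still raised, and the tin and purple look-alike are untouched. Next I move to just short of the stand, keeping the ball in wrist view.

>>> carry_out(
  targets=[
    {"dx":0.01,"dy":-0.03,"dz":-0.02,"twist":0,"hand":-1},
    {"dx":0.01,"dy":-0.045,"dz":-0.01,"twist":0,"hand":-1},
    {"dx":0.01,"dy":-0.045,"dz":0,"twist":0,"hand":-1},
    {"dx":0.01,"dy":-0.045,"dz":0,"twist":0,"hand":-1},
    {"dx":0.01,"dy":-0.045,"dz":0,"twist":0,"hand":-1},
  ],
)

```text
time: 3.98
eef_pos: [0.435, 0.0315, 0.1984]
orientation: [-179.9, 0.2, 26.2]
contact_force: [1.0, 1.2, -6.3]
finger_gap: 0.642
grasp_force: 68.1
```

>>> carry_out(
  targets=[
    {"dx":0.01,"dy":-0.045,"dz":0,"twist":0,"hand":-1},
    {"dx":0.01,"dy":-0.045,"dz":0,"twist":0,"hand":-1},
    {"dx":0.01,"dy":-0.045,"dz":0,"twist":0,"hand":-1},
    {"dx":0.01,"dy":-0.025,"dz":0,"twist":0,"hand":-1},
    {"dx":0,"dy":0,"dz":0,"twist":0,"hand":-1},
  ],
)

```text
time: 4.6
eef_pos: [0.4006, 0.1924, 0.1984]
orientation: [-180.0, 0.2, 26.4]
contact_force: [0.8, 0.1, -7.1]
finger_gap: 0.642
grasp_force: 68.3
```

>>> carry_out(
  targets=[
    {"dx":0,"dy":0,"dz":0,"twist":0,"hand":-1},
    {"dx":0,"dy":0,"dz":0,"twist":0,"hand":-1},
  ],
)

```text
time: 4.85
eef_pos: [0.4017, 0.1906, 0.1997]
orientation: [-180.0, 0.1, 26.2]
contact_force: [0.1, 0.3, -6.6]
finger_gap: 0.638
grasp_force: 68.3
```

```bash
python3 - <<'E'
from h import *
o=ctrl.get_obs();print(o["eef_pos"],o["orientation"],o["contact_force"])
p,d,K,D,T=grab("wrist"); np.savez("w3.npz",p=p,d=d,K=K,D=D,T=T); cv2.imwrite("pics/w3.png",p)
C=cloud(d,K,D,T); r=np.linalg.norm(C[...,:2]-[.5,.241],axis=2)
b=(r<.03)&(C[...,2]>.062)&(C[...,2]<.12); print(b.sum(),C[b].max(0),sphere(C[b],.018))
hsv=cv2.cvtColor(p,cv2.COLOR_BGR2HSV); m=(hsv[...,0]>100)&(hsv[...,0]<125)&(hsv[...,1]>140)&(r<.09)
P=onplane(np.argwhere(m)[:,::-1],.01,K,D,T)[:,:2]; print(cv2.minAreaRect((P*1000).astype(np.float32)))
t=C[170:300,190:330].reshape(-1,3)-o["eef_pos"]; h,e=np.histogram(t[:,2],np.arange(.02,.04,.001)); print([(round(a,3),b) for a,b in zip(e,h) if b>100])
E
```

```text
[0.40169863 0.19060639 0.19968875] [-1.79995860e+02  7.64013369e-02  2.61717142e+01] [ 0.11171245  0.25988719 -6.63830913]
1661 [0.5167756  0.26069572 0.09038907] [0.49969518 0.24329189 0.07090001]
((499.3274230957031, 243.05038452148438), (108.2996597290039, 88.42183685302734), 23.43009376525879)
[(np.float64(0.02), np.int64(304)), (np.float64(0.021), np.int64(505)), (np.float64(0.022), np.int64(925)), (np.float64(0.023), np.int64(577)), (np.float64(0.024), np.int64(399)), (np.float64(0.025), np.int64(416)), (np.float64(0.026), np.int64(408)), (np.float64(0.027), np.int64(1403)), (np.float64(0.028), np.int64(3850)), (np.float64(0.029), np.int64(1132))]
```

View pics/w3.png

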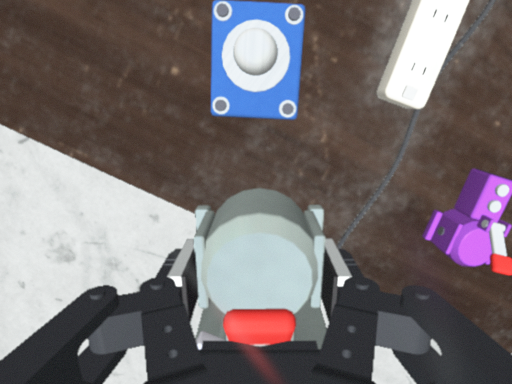

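The wrist view shows the ball at (255,50) on the blue plate and the held coupler at (260,240), with the lever raised and nothing near the stand below. I'll check the coupler's axis in the tool frame with the same camera.

```bash
python3 - <<'E'
from h import *
z=np.load("w3.npz");C=cloud(z["d"],z["K"],z["D"],z["T"]); e=np.array([.4017,.1906,.1997]); a=np.deg2rad(26.2)
d=C-e; X=d[...,0]*np.cos(a)+d[...,1]*np.sin(a); Y=d[...,0]*np.sin(a)-d[...,1]*np.cos(a)
m=(abs(d[...,2]-.0285)<.002)&(abs(X)<.05)&(abs(Y)<.05)
P=np.c_[X[m],Y[m]]; print(m.sum(),P.min(0),P.max(0))
# front boundary: max X per Y bin
B=np.array([[P[abs(P[:,1]-y)<.001,0].max(),y] for y in np.arange(-.02,.0201,.002)]); print(circ(B),B[::4].round(4).tolist())
b=np.array([.4997,.2433])-e[:2]; print("ball tool",b@[np.cos(a),np.sin(a)],b@[np.sin(a),-np.cos(a)])
E
```

```text
7760 [-0.01548909 -0.04189341] [0.02429668 0.04003586]
(np.float64(0.0009787620495779392), np.float64(-0.0008134040747443758), np.float64(0.023546981617578448)) [[0.0151, -0.02], [0.0214, -0.012], [0.0242, -0.004], [0.0243, 0.004], [0.0216, 0.012], [0.0108, 0.02]]
ball tool 0.11119867867020915 -0.004017942508246089
```

>>> carry_out(
  targets=[
    {"dx":0.04,"dy":-0.003,"dz":0,"twist":0,"hand":-1},
    {"dx":0.04,"dy":0,"dz":0.01,"twist":0,"hand":-1},
    {"dx":0.03,"dy":0,"dz":0.03,"twist":0,"hand":-1},
    {"dx":0,"dy":0,"dz":0.03,"twist":0,"hand":-1},
    {"dx":0,"dy":0,"dz":0.01,"twist":0,"hand":-1},
  ],
)

```text
time: 5.52
eef_pos: [0.4984, 0.2418, 0.1184]
orientation: [-180.0, 0.2, 26.2]
contact_force: [-0.3, -0.0, -5.4]
finger_gap: 0.638
grasp_force: 68.0
```

>>> carry_out(
  targets=[
    {"dx":0,"dy":0,"dz":0,"twist":0,"hand":-1},
    {"dx":0,"dy":0,"dz":0,"twist":0,"hand":-1},
  ],
)

```text
time: 5.78
eef_pos: [0.4998, 0.2427, 0.1216]
orientation: [180.0, -0.1, 26.2]
contact_force: [-0.4, -0.5, -6.0]
finger_gap: 0.64
grasp_force: 68.1
```

>>> carry_out(
  targets=[
    {"dx":-0.0005,"dy":0,"dz":0.005,"twist":0,"hand":-1},
    {"dx":0,"dy":0,"dz":0.005,"twist":0,"hand":-1},
    {"dx":0,"dy":0,"dz":0.004,"twist":0,"hand":-1},
    {"dx":0,"dy":0,"dz":0.003,"twist":0,"hand":-1},
    {"dx":0,"dy":0,"dz":0.003,"twist":0,"hand":-1},
  ],
)

```text
time: 6.4
eef_pos: [0.4988, 0.2425, 0.1001]
orientation: [-180.0, 0.0, 26.2]
contact_force: [-0.7, -0.4, -5.8]
finger_gap: 0.638
grasp_force: 68.2
```

>>> carry_out(
  targets=[
    {"dx":0,"dy":0,"dz":0.003,"twist":0,"hand":-1},
    {"dx":0,"dy":0,"dz":0.002,"twist":0,"hand":-1},
    {"dx":0,"dy":0,"dz":0.002,"twist":0,"hand":-1},
    {"dx":0,"dy":0,"dz":0.002,"twist":0,"hand":-1},
    {"dx":0,"dy":0,"dz":0.002,"twist":0,"hand":-1},
  ],
)

```text
time: 7.02
eef_pos: [0.4988, 0.2425, 0.0892]
orientation: [180.0, -0.0, 26.2]
contact_force: [0.4, 0.3, -5.9]
finger_gap: 0.642
grasp_force: 68.2
```

>>> carry_out(
  targets=[
    {"dx":0,"dy":0,"dz":0.0015,"twist":0,"hand":-1},
    {"dx":0,"dy":0,"dz":0.0015,"twist":0,"hand":-1},
    {"dx":0,"dy":0,"dz":0.0015,"twist":0,"hand":-1},
    {"dx":0,"dy":0,"dz":0.001,"twist":0,"hand":-1},
  ],
)

```text
time: 7.52
eef_pos: [0.4988, 0.2424, 0.0837]
orientation: [180.0, 0.0, 26.2]
contact_force: [-0.9, 0.4, -6.5]
finger_gap: 0.641
grasp_force: 68.2
```

>>> carry_out(
  targets=[
    {"dx":0,"dy":0,"dz":0.001,"twist":0,"hand":-1},
    {"dx":0,"dy":0,"dz":0.001,"twist":0,"hand":-1},
  ],
)

```text
time: 7.78
eef_pos: [0.4992, 0.2423, 0.0822]
orientation: [180.0, -0.0, 26.2]
contact_force: [0.2, -3.7, 2.1]
finger_gap: 0.642
grasp_force: 69.0
```

>>> carry_out(
  targets=[
    {"dx":0,"dy":0,"dz":0.001,"twist":0,"hand":-1},
    {"dx":0,"dy":0,"dz":0.001,"twist":0,"hand":-1},
  ],
)

```text
time: 8.02
eef_pos: [0.4996, 0.2427, 0.0807]
orientation: [180.0, -0.1, 26.2]
contact_force: [0.8, -2.4, 7.6]
finger_gap: 0.64
grasp_force: 69.7
```

>>> carry_out(
  targets=[
    {"dx":0,"dy":0,"dz":0.001,"twist":0,"hand":-1},
    {"dx":0,"dy":0,"dz":0.001,"twist":0,"hand":-1},
  ],
)

```text
time: 8.28
eef_pos: [0.4999, 0.2429, 0.079]
orientation: [180.0, -0.2, 26.2]
contact_force: [0.4, -2.4, 8.8]
finger_gap: 0.637
grasp_force: 69.9
```

>>> carry_out(
  targets=[
    {"dx":0,"dy":0,"dz":0.001,"twist":0,"hand":-1},
    {"dx":0,"dy":0,"dz":0.001,"twist":0,"hand":-1},
  ],
)

```text
time: 8.52
eef_pos: [0.5002, 0.243, 0.0772]
orientation: [180.0, -0.2, 26.2]
contact_force: [1.7, -2.3, 9.1]
finger_gap: 0.641
grasp_force: 69.9
```

>>> carry_out(
  targets=[
    {"dx":0,"dy":0,"dz":0.001,"twist":0,"hand":-1},
    {"dx":0,"dy":0,"dz":0.001,"twist":0,"hand":-1},
  ],
)

```text
time: 8.78
eef_pos: [0.5003, 0.2431, 0.0752]
orientation: [180.0, -0.2, 26.2]
contact_force: [2.3, -2.0, 7.5]
finger_gap: 0.638
grasp_force: 69.9
```

>>> carry_out(
  targets=[
    {"dx":0,"dy":0,"dz":0.001,"twist":0,"hand":-1},
    {"dx":0,"dy":0,"dz":0.001,"twist":0,"hand":-1},
  ],
)

```text
time: 9.02
eef_pos: [0.5003, 0.2431, 0.073]
orientation: [180.0, -0.2, 26.2]
contact_force: [3.2, -1.5, 5.2]
finger_gap: 0.642
grasp_force: 69.8
```

>>> carry_out(
  targets=[
    {"dx":0,"dy":0,"dz":0.001,"twist":0,"hand":-1},
    {"dx":0,"dy":0,"dz":0.001,"twist":0,"hand":-1},
  ],
)

```text
time: 9.28
eef_pos: [0.4996, 0.2428, 0.0701]
orientation: [180.0, -0.1, 26.2]
contact_force: [4.6, -1.3, -0.4]
finger_gap: 0.64
grasp_force: 69.1
```

>>> carry_out(
  targets=[
    {"dx":0,"dy":0,"dz":0.001,"twist":0,"hand":-1},
  ],
)

```text
time: 9.4
eef_pos: [0.4989, 0.2425, 0.0686]
orientation: [180.0, -0.0, 26.2]
contact_force: [4.3, -1.3, -2.6]
finger_gap: 0.637
grasp_force: 68.8
```

>>> carry_out(
  targets=[
    {"dx":0,"dy":0,"dz":0.001,"twist":0,"hand":-1},
  ],
)

```text
time: 9.52
eef_pos: [0.4988, 0.2424, 0.0679]
orientation: [180.0, 0.0, 26.2]
contact_force: [1.4, -2.9, 11.3]
finger_gap: 0.639
grasp_force: 70.3
```

>>> carry_out(
  targets=[
    {"dx":0,"dy":0,"dz":0.0002,"twist":0,"hand":-1},
  ],
)

```text
time: 9.65
eef_pos: [0.4988, 0.2424, 0.0679]
orientation: [180.0, 0.0, 26.2]
contact_force: [1.3, -2.3, 7.8]
finger_gap: 0.641
grasp_force: 69.9
```

>>> carry_out(
  targets=[
    {"dx":0,"dy":0,"dz":0,"twist":0,"hand":-1},
    {"dx":0,"dy":0,"dz":0,"twist":0,"hand":-1},
  ],
)

```text
time: 9.9
eef_pos: [0.4987, 0.2424, 0.0679]
orientation: [180.0, 0.0, 26.2]
contact_force: [3.2, -1.5, 5.2]
finger_gap: 0.639
grasp_force: 69.9
```

>>> carry_out(
  targets=[
    {"dx":0,"dy":0,"dz":0.0005,"twist":0,"hand":-1},
  ],
)

```text
time: 10.02
eef_pos: [0.4988, 0.2424, 0.0679]
orientation: [180.0, -0.0, 26.2]
contact_force: [-0.5, -4.1, 15.1]
finger_gap: 0.641
grasp_force: 70.7
```

>>> carry_out(
  targets=[
    {"dx":0,"dy":0,"dz":0.0003,"twist":0,"hand":-1},
  ],
)

```text
time: 10.15
eef_pos: [0.4988, 0.2424, 0.0678]
orientation: [180.0, -0.0, 26.2]
contact_force: [-1.8, -3.3, 17.8]
finger_gap: 0.639
grasp_force: 70.9
```

The pad has landed hard at about 24 N net push, at z = 0.0678 m, close to the 0.0683 predicted. The ball is home, so I release and rise.

>>> carry_out(
  targets=[
    {"dx":0,"dy":0,"dz":-0.0006,"twist":0,"hand":-1},
    {"dx":0,"dy":0,"dz":0,"twist":0,"hand":1},
    {"dx":0,"dy":0,"dz":0,"twist":0,"hand":1},
    {"dx":0,"dy":0,"dz":0,"twist":0,"hand":1},
    {"dx":0,"dy":0,"dz":0,"twist":0,"hand":1},
  ],
)

```text
time: 10.78
eef_pos: [0.4986, 0.2425, 0.0673]
orientation: [-180.0, 0.0, 26.2]
contact_force: [1.1, -0.5, 0.0]
finger_gap: 1.003
grasp_force: 0.0
```

>>> carry_out(
  targets=[
    {"dx":0,"dy":0,"dz":-0.01,"twist":0,"hand":1},
    {"dx":0,"dy":0,"dz":-0.03,"twist":0,"hand":1},
    {"dx":0,"dy":0,"dz":-0.04,"twist":0,"hand":1},
    {"dx":0,"dy":0,"dz":-0.03,"twist":0,"hand":-1},
    {"dx":-0.02,"dy":0,"dz":0,"twist":0,"hand":-1},
  ],
)

```text
time: 11.4
eef_pos: [0.4823, 0.2342, 0.1804]
orientation: [180.0, -0.3, 26.2]
contact_force: [0.0, 0.3, -0.8]
finger_gap: 0.602
grasp_force: 0.0
```

>>> carry_out(
  targets=[
    {"dx":-0.05,"dy":0,"dz":0,"twist":0,"hand":-1},
    {"dx":0,"dy":0,"dz":0,"twist":0,"hand":-1},
    {"dx":0,"dy":0,"dz":0,"twist":0,"hand":-1},
    {"dx":0,"dy":0,"dz":0,"twist":0,"hand":-1},
  ],
)

```text
time: 11.9
eef_pos: [0.4368, 0.2119, 0.1777]
orientation: [180.0, -0.1, 26.2]
contact_force: [-0.1, -0.1, -0.7]
finger_gap: -0.002
grasp_force: 0.0
```

```bash
python3 - <<'E'
from h import *
o=ctrl.get_obs();print(o["eef_pos"],o["orientation"],o["contact_force"],o["finger_gap"])
p,d,K,D,T=grab("wrist"); s,ds,Ks,Ds,Ts=grab("side")
cv2.imwrite("pics/h1.png",np.hstack([cv2.resize(p,(400,300)),cv2.resize(s[165:285,130:290],(400,300),interpolation=cv2.INTER_CUBIC)]))
for (p,d,K,D,T) in ((p,d,K,D,T),(s,ds,Ks,Ds,Ts)):
    C=cloud(d,K,D,T); r=np.linalg.norm(C[...,:2]-[.4985,.2425],axis=2)<.045; hsv=cv2.cvtColor(p,cv2.COLOR_BGR2HSV)
    red=r&(hsv[...,1]>150)&((hsv[...,0]<8)|(hsv[...,0]>172)); print("red",red.sum(),np.median(C[red],0).round(4),np.percentile(C[red][:,2],[5,95]).round(4))
    t=r&~red&(C[...,2]>.085)&(C[...,2]<.105); print("top",t.sum(),np.median(C[t],0).round(4))
    h,e=np.histogram(C[t][:,2],np.arange(.085,.105,.001)); print(h)
    n=max(cv2.findContours((t&(abs(C[...,2]-np.median(C[t][:,2]))<.002)).astype(np.uint8),0,1)[0],key=cv2.contourArea)
    print(cv2.minEnclosingCircle(np.float32([C[v,u,:2]*1000 for u,v in n[:,0]])))
E
```

```text
[0.43684185 0.211896   0.17772148] [ 1.79995608e+02 -5.58368583e-02  2.62313320e+01] [-0.0878865  -0.10133217 -0.7219125 ] -0.0023411004695429354
red 918 [0.5008 0.2445 0.1327] [0.1276 0.1357]
top 3901 [0.4979 0.2424 0.0948]
[ 97 229 146 114 238 374 282 186 142 199 492 897 415  46   7   0   3   5
  13]
((498.0726013183594, 243.44166564941406), 25.232446670532227)
red 58 [0.497  0.2465 0.1314] [0.1269 0.1347]
top 475 [0.4874 0.2472 0.0948]
[33 26 12 22 17 28 26 20 21 46 58 54 51 27  9  4  2  3  5]
((490.1807556152344, 243.9674530029297), 30.2514705657959)
```

View pics/h1.png

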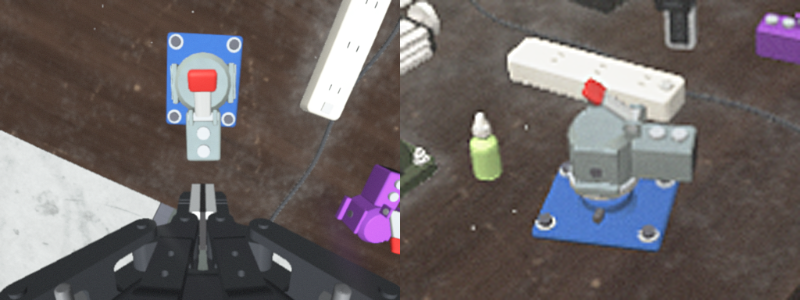

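The coupler sits upright on the ball at (203,85) in the wrist view, with the lever raised and the fingers shut. The side view shows its skirt just above the flange. Next I move over the bore axis and press the lever.

>>> carry_out(
  targets=[
    {"dx":0.035,"dy":-0.001,"dz":0,"twist":0,"hand":-1},
    {"dx":0.034,"dy":0,"dz":0,"twist":0,"hand":-1},
    {"dx":0,"dy":0,"dz":0.015,"twist":0,"hand":-1},
    {"dx":0,"dy":0,"dz":0.015,"twist":0,"hand":-1},
    {"dx":0,"dy":0,"dz":0.005,"twist":0,"hand":-1},
  ],
)

```text
time: 12.62
eef_pos: [0.4963, 0.2424, 0.1409]
orientation: [-180.0, 0.2, 26.2]
contact_force: [-0.6, -0.1, 0.0]
finger_gap: 0.001
grasp_force: 0.0
```

>>> carry_out(
  targets=[
    {"dx":0,"dy":0,"dz":0.003,"twist":0,"hand":-1},
    {"dx":0,"dy":0,"dz":0.003,"twist":0,"hand":-1},
    {"dx":0,"dy":0,"dz":0.002,"twist":0,"hand":-1},
    {"dx":0,"dy":0,"dz":0.002,"twist":0,"hand":-1},
  ],
)

```text
time: 13.12
eef_pos: [0.4982, 0.2432, 0.1333]
orientation: [180.0, -0.1, 26.2]
contact_force: [-0.2, 0.3, 6.2]
finger_gap: -0.002
grasp_force: 2.4
```

>>> carry_out(
  targets=[
    {"dx":0,"dy":0,"dz":0.002,"twist":0,"hand":-1},
    {"dx":0,"dy":0,"dz":0.002,"twist":0,"hand":-1},
    {"dx":0,"dy":0,"dz":0.002,"twist":0,"hand":-1},
  ],
)

```text
time: 13.5
eef_pos: [0.4984, 0.2433, 0.1275]
orientation: [180.0, -0.2, 26.2]
contact_force: [1.3, 1.0, 5.6]
finger_gap: -0.002
grasp_force: 2.6
```

Contact is at about 6 N and the lever is turning. I'll keep going towards z ≈ 0.108.

>>> carry_out(
  targets=[
    {"dx":0,"dy":0,"dz":0.002,"twist":0,"hand":-1},
    {"dx":0,"dy":0,"dz":0.002,"twist":0,"hand":-1},
    {"dx":0,"dy":0,"dz":0.002,"twist":0,"hand":-1},
  ],
)

```text
time: 13.88
eef_pos: [0.4986, 0.2434, 0.1216]
orientation: [180.0, -0.2, 26.2]
contact_force: [1.8, 0.2, 6.5]
finger_gap: 0.003
grasp_force: 2.8
```

>>> carry_out(
  targets=[
    {"dx":0,"dy":0,"dz":0.002,"twist":0,"hand":-1},
    {"dx":0,"dy":0,"dz":0.002,"twist":0,"hand":-1},
    {"dx":0,"dy":0,"dz":0.002,"twist":0,"hand":-1},
  ],
)

```text
time: 14.25
eef_pos: [0.499, 0.2435, 0.1158]
orientation: [180.0, -0.3, 26.2]
contact_force: [1.9, 0.7, 6.6]
finger_gap: -0.001
grasp_force: 3.0
```

>>> carry_out(
  targets=[
    {"dx":0,"dy":0,"dz":0.0015,"twist":0,"hand":-1},
    {"dx":0,"dy":0,"dz":0.0015,"twist":0,"hand":-1},
  ],
)

```text
time: 14.5
eef_pos: [0.4991, 0.2436, 0.1128]
orientation: [180.0, -0.3, 26.2]
contact_force: [2.7, 3.1, 5.9]
finger_gap: -0.005
grasp_force: 3.0
```

>>> carry_out(
  targets=[
    {"dx":0,"dy":0,"dz":0.001,"twist":0,"hand":-1},
    {"dx":0,"dy":0,"dz":0.001,"twist":0,"hand":-1},
  ],
)

```text
time: 14.75
eef_pos: [0.4992, 0.2436, 0.1108]
orientation: [180.0, -0.3, 26.2]
contact_force: [3.0, 1.4, 6.2]
finger_gap: -0.004
grasp_force: 3.0
```

>>> carry_out(
  targets=[
    {"dx":0,"dy":0,"dz":0.001,"twist":0,"hand":-1},
  ],
)

```text
time: 14.88
eef_pos: [0.4992, 0.2436, 0.1098]
orientation: [180.0, -0.3, 26.2]
contact_force: [4.2, 1.6, 6.0]
finger_gap: 0.005
grasp_force: 3.0
```

>>> carry_out(
  targets=[
    {"dx":0,"dy":0,"dz":0.001,"twist":0,"hand":-1},
  ],
)

```text
time: 15.0
eef_pos: [0.4993, 0.2436, 0.1089]
orientation: [180.0, -0.3, 26.2]
contact_force: [3.1, 2.5, 6.5]
finger_gap: 0.003
grasp_force: 3.1
```

>>> carry_out(
  targets=[
    {"dx":0,"dy":0,"dz":0.0006,"twist":0,"hand":-1},
  ],
)

```text
time: 15.12
eef_pos: [0.4993, 0.2436, 0.1083]
orientation: [180.0, -0.3, 26.2]
contact_force: [4.4, 2.4, 6.9]
finger_gap: 0.001
grasp_force: 3.1
```

>>> carry_out(
  targets=[
    {"dx":0,"dy":0,"dz":0.0005,"twist":0,"hand":-1},
  ],
)

```text
time: 15.25
eef_pos: [0.4994, 0.2437, 0.108]
orientation: [180.0, -0.3, 26.2]
contact_force: [3.1, 1.4, 9.6]
finger_gap: 0.003
grasp_force: 5.2
```

>>> carry_out(
  targets=[
    {"dx":0,"dy":0,"dz":0.0005,"twist":0,"hand":-1},
  ],
)

```text
time: 15.38
eef_pos: [0.4995, 0.2437, 0.1077]
orientation: [180.0, -0.3, 26.2]
contact_force: [2.5, 0.3, 12.6]
finger_gap: -0.006
grasp_force: 6.5
```

>>> carry_out(
  targets=[
    {"dx":0,"dy":0,"dz":0.0005,"twist":0,"hand":-1},
  ],
)

```text
time: 15.5
eef_pos: [0.4997, 0.2438, 0.1076]
orientation: [180.0, -0.4, 26.2]
contact_force: [2.4, -0.0, 16.9]
finger_gap: -0.004
grasp_force: 8.2
```

>>> carry_out(
  targets=[
    {"dx":0,"dy":0,"dz":0.0003,"twist":0,"hand":-1},
  ],
)

```text
time: 15.62
eef_pos: [0.4998, 0.2438, 0.1075]
orientation: [180.0, -0.4, 26.2]
contact_force: [1.7, 0.0, 18.3]
finger_gap: 0.002
grasp_force: 8.9
```

The lever reached its hard stop at 18 N, at z = 0.1075 (about 0.108 expected when flat). I withdraw and check.

>>> carry_out(
  targets=[
    {"dx":0,"dy":0,"dz":-0.005,"twist":0,"hand":-1},
    {"dx":0,"dy":0,"dz":-0.025,"twist":0,"hand":-1},
    {"dx":0,"dy":0,"dz":-0.04,"twist":0,"hand":-1},
    {"dx":-0.05,"dy":0,"dz":0,"twist":0,"hand":-1},
    {"dx":-0.03,"dy":0,"dz":0,"twist":0,"hand":-1},
  ],
)

```text
time: 16.25
eef_pos: [0.424, 0.2069, 0.1752]
orientation: [-180.0, 0.0, 26.2]
contact_force: [0.4, -0.2, 0.4]
finger_gap: 0.003
grasp_force: 0.0
```

>>> carry_out(
  targets=[
    {"dx":0,"dy":0,"dz":0,"twist":0,"hand":-1},
    {"dx":0,"dy":0,"dz":0,"twist":0,"hand":-1},
    {"dx":0,"dy":0,"dz":0,"twist":0,"hand":-1},
  ],
)

```text
time: 16.62
eef_pos: [0.4264, 0.2079, 0.1749]
orientation: [180.0, -0.0, 26.2]
contact_force: [0.0, -0.1, -1.0]
finger_gap: -0.0
grasp_force: 0.0
```

```bash
python3 - <<'E'
from h import *
p,d,K,D,T=grab("wrist"); s,ds,Ks,Ds,Ts=grab("side")
cv2.imwrite("pics/h2.png",np.hstack([cv2.resize(p,(400,300)),cv2.resize(s[165:285,130:290],(400,300),interpolation=cv2.INTER_CUBIC)]))
C=cloud(d,K,D,T); r=np.linalg.norm(C[...,:2]-[.4985,.2425],axis=2)<.045; hsv=cv2.cvtColor(p,cv2.COLOR_BGR2HSV)
red=r&(hsv[...,1]>150)&((hsv[...,0]<8)|(hsv[...,0]>172)); P=C[red]; print("red",red.sum(),np.median(P,0).round(4),np.percentile(P[:,2],[5,95]).round(4))
P=P[abs(P[:,2]-np.median(P[:,2]))<.004]; A=np.linalg.lstsq(np.c_[P,np.ones(len(P))][:,[0,1,3]],P[:,2],rcond=None)[0]; print("pad slope deg",np.rad2deg(A[:2]))
t=r&~red&(C[...,2]>.085)&(C[...,2]<.1); h,e=np.histogram(C[t][:,2],np.arange(.085,.1,.001)); print(h)
E
```

```text
red 776 [0.508  0.247  0.1086] [0.1072 0.1098]
pad slope deg [ 0.51355335 -0.05172462]
[202 213  85 101 261 420 293 182 153 219 551 834 335  30]
```

View pics/h2.png

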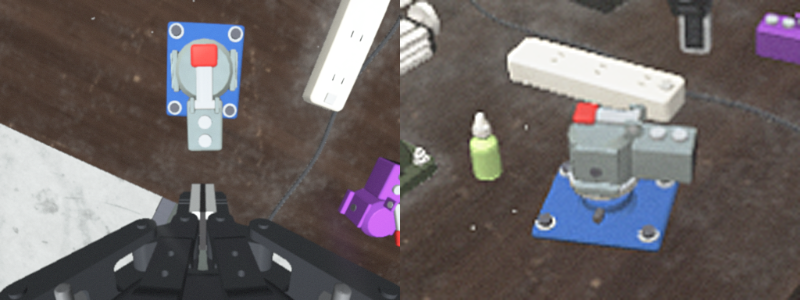

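The lever is flat (pad slope about 0.5°), with its pad at (204,55) in the wrist view. The coupler is upright at the same height, and the dropper is undisturbed. Handing in.

```bash
python3 -c "
from bench import ctrl
print(ctrl.sign_off())"
```

```text
the job is handed in; nothing more can be done
None
```

The coupler is fully home on the ball, upright, with its lever flat at the end stop, and I handed the job in after about 17 s; the tin and dropper looked untouched, but I never saw the clear jar in any picture.

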